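# Set the clock and start it

### The job

Gently push the clock's black minute hand clockwise round the dial with a fingertip until it points at the red marker on the rim, and leave it there. Then push the yellow start lever all the way over to its stop with a fingertip. Do not lift the hand off, move the red marker, or disturb the other things on the bench.

Things in the scene. Friction and masses are not known exactly. Their poses are not given: they have to be found in the camera images.
- clock: wall clock lying face up, glass off, held fast on the blue mat; round aluminium case 236 mm, white dial 204 mm across. Origin under the centre of the case, on the mat (3 mm above the table). Its x axis points to the 12 o'clock mark (a double bar), y to the 9 o'clock mark, z up. The dial's face is 24 mm above the origin and the rim of the case (radius 104 to 118 mm) 30 mm above.
- dial_centre (a point): centre of the dial on its face, on the axis of the minute hand
- minute_hand (a joint): angle of the minute hand in rad, growing clockwise seen from above, 0 at 12 o'clock. It turns freely either way with light friction (0.05 N m, 1 N at 60 mm) and stays where it is left
- minute_tip (a point): tip of the black minute hand, 88 mm from the axis, at mid thickness (36 mm above the clock's origin).
- minute_unit: the black minute hand with the arbor it is pressed on; origin as that of the clock, does not turn. The hand is a bar 6 mm thick, 9 mm wide (5 mm in the last 20 mm), its underside 9 mm clear above the dial; a tail 31 mm long points the other way; the hub is 22 mm across, its top 21 mm above the dial. The hand comes off if pulled up
- marker (a joint): angle of the red marker on the rim in rad, measured as that of the minute hand (clockwise from 12). It is stiff and stays put
- marker_point (a point): point straight inwards of the red marker, 88 mm from the axis and level with the hand: the tip of the hand is here when it points exactly at the marker. The marker itself is a red rider 12 mm wide on the rim, from 94 to 122 mm from the axis, its top 38 mm above the clock's origin
- start_lever (a joint): angle of the yellow start lever in rad: near 0 stopped (leaning towards the 12 o'clock side), 1.1 fully over at its stop (on the 6 o'clock side); grows anticlockwise seen from above. Light friction (about 0.05 N m), stays where it is left
- lever_pivot (a point): pivot of the start lever, 130 mm from the dial's centre on the 9 o'clock line. It sweeps level, pointing outwards, over a grey ledge 85 x 85 mm, 24 mm high (ledge centre 150 mm from the dial's); at 0 it leans 0.5 rad from the 9 o'clock direction to the 12 o'clock side. Flat arm 10 mm wide, 8 mm thick, 10 mm clear above the ledge
- lever_post (a point): middle of the upright yellow post at the end of the start lever, 48 mm from the pivot; the post is 14 mm across and stands from 31 to 55 mm above the clock's origin
- oil_pot: small amber jar with a black cap, 32 mm across, 45 mm tall; origin under its centre. To be left alone
- loupe: black eye loupe, a cone 38 mm across at its foot and 32 mm tall; origin under its centre. To be left alone
- stamp: wooden-handled hand stamp standing upright, 34 mm across, 62 mm tall; origin under its centre. To be left alone
- screwdriver: red-handled screwdriver lying on the mat, 130 mm long; origin under it, x along it. To be left alone
- parts_tin: round steel parts tin, 72 mm across, 18 mm tall, holding the clock's removed hour hand; origin under its centre. To be left alone
- watch: steel wrist watch lying open and flat, about 140 mm long, 11 mm thick; origin under its centre. To be left alone
- tweezers: brass tweezers lying flat, 120 mm long; origin under the middle. To be left alone

How it is judged:
On the way, in this order (a step that is already met when the one before it is completed fails the run):
1. the minute hand has come clockwise to the red marker, with the start lever still in its stopped half (horizontal distance between minute_tip and marker_point below 0.006 m and value of joint minute_hand above 1.2 rad and value of joint start_lever below 0.45 rad), for 0.2 s.
2. the start lever is fully over (value of joint start_lever above 0.98 rad), for 0.2 s.
At the end, for the whole second after the job is handed in: the minute hand, turned clockwise, rests with its tip within 6 mm of the point straight inwards of the red marker; the start lever is over to within 0.12 rad of its stop; the hand is still seated on its arbor (horizontal distance between minute_tip and marker_point below 0.006 m and value of joint minute_hand above 1.2 rad and value of joint start_lever above 0.98 rad and velocity of joint minute_hand between -0.05 and 0.05 rad/s and height (world z) of minute_tip below 0.043 m); the robot touches nothing.
It fails at once if the minute hand is lifted more than 4 mm off its seat (height (world z) of minute_tip above 0.043 m).
It fails at once if the minute hand is pushed or squeezed with more than 15 N (contact force between the fingers and minute_unit above 15 N).
It fails at once if the red marker is moved by more than 4 mm (distance of marker_point from where it was at the start of the episode above 0.004 m).
It fails at once if another thing on the bench is moved by more than 15 mm (distance of any of oil_pot, loupe, stamp, screwdriver, parts_tin, watch, tweezers from where it was at the start of the episode above 0.015 m).
It also fails if it takes over 58 s, if anything falls off the work surface, if the arm or the gripper's body presses on something with over 40 N, if the wrist force passes 120 N, or if a joint passes its speed limit or range.

### The arm

A 6-joint arm with a two-finger parallel gripper is mounted at the origin on the work surface. World frame = base frame: x ahead of the robot, y to its left, z up, the work surface at z = 0. Lengths are in m, angles in rad, forces in N, time in s.
With the tool pointing down it reaches from about 0.3 to 0.75 m from the base axis. Payload 8.5 kg.
Tool frame: the origin (TCP) lies between the finger pads; the fingertips stand robot.tip_extent ahead of it and the grasp point (between the pads) lies 5 mm behind it (robot.tip_extent is the distance from the TCP to the fingertips, in m); z points along the fingers, y is the line along which they close (so a half turn about z gives the same grasp; the last joint's range is limited). The gripper opens to 88 mm and grips with 3 to 60 N. Pads are 18 mm wide; open, the fingers measure 123 mm over their backs; the gripper's body (75 mm by 187 mm) begins 45 mm behind the grasp point.
Start: joints at [-1.401, 0.381, 1.297, -0, 1.464, -0.215], TCP at [0.206, -0.51, 0.253] pointing down, gripper open.
Joint ranges: [-3.11, 3.11], [-0.89, 2.33], [0.22, 2.48], [-1.42, 4.56], [0.17, 2.85], [-2.88, 2.88]. Speed limits (rad/s): [2.39, 2.39, 3.14, 3.14, 3.14, 3.14].

### API

Orientations are given as a unit quaternion [x, y, z, w].
In Python, from plant import robot gives the robot as it stands.
- The arm moves only by the tool servo_tool, never from a script. Its argument "series" is a list of rows, each an object of numbers: "jaw": the closure, from -1 (fully open) to 1 (shut); "x", "y", "z": the shift along the tool's x, y, z each as a share of 0.15 m, from -1 to 1; "rx", "ry", "rz": the turn, a rotation vector about the tool's x, y, z each as a share of 180 degrees, from -1 to 1. A call has 1 to 20 rows; each row shifts and turns the commanded pose from where the row before left it, along the tool's axes as they then stand; what a row does not reach is not made up. A row lasts 1/10 s, in which the tool goes at most 50 mm and 8.59 degrees, less where a joint would pass 70% of its speed; a pose out of reach is approached as far as the arm can. A call with a number of a shift or a turn outside -1 to 1 is refused whole. A call with a gripper value outside its range is refused whole. The fingers move at their own pace and stop on an object; "newtons" is the grip in N (left out, the last holds). Time passes only in rows, so rows that do not move let the fingers close. It gives the time, the measured TCP pose, the force, the opening and the grip force at its end, in the units of the state.
- robot.state(): the state, without advancing time (a new reading comes with each control period).
- robot.camera(name): name is "scene" or "side" or "wrist"; returns the picture (384x512x3 uint8, red, green, blue); there is no depth.
- robot.camera_params(name): a dict with "fx", "fy", "cx", "cy" (pixels), "distortion" ([k1, k2, p1, p2, k3] as OpenCV has them; the pictures are not rectified), "world_to_cam" (4x4, takes a point from world to camera coordinates). Camera axes: x right, y down, z forward; pixel columns grow to the right and rows downward; lengths in m; the calibration is good to about 2 mm. A picture is of the moment at which its call begins: read the wrist's pose just before it. camera_params takes no time and is no camera call; for the wrist camera it gives the pose at the moment of the call.
- robot.job_done(): hands the job in; it is judged then, once.
The state is a dict: "t": time; "qpos": joint angles; "dq": joint speeds; "effort": joint torques, N m; "tool_pos": TCP position; "tool_rot": TCP orientation; "force": force on the tool from outside, world axes, zero at the start; "wrist_torque": the same for the moment, N m; "opening": finger opening in m; "finger_force": force on a finger pad.
Only numpy, scipy, OpenCV 4.12 (cv2) and the standard library are available. Lean on these libraries where they do the work, as an engineer would, in place of code of your own. Each camera call takes 0.05 s, during which the arm holds its last target. There are 200 camera calls.

## Working session

There is one attempt and no reset: what is moved stays moved. The work goes in short steps, Python scripts to look and compute and a tool call to move; the robot and the scene stay as the last step left them, time stands still between calls to the robot, and variables do not carry over. Pictures are saved under pics/ and viewed, at most 10 in all, crops included, and the job is handed in when it is done.

Besides the shell and the picture viewer there is one more tool, called after ">>>" as name(argument=value, ...) on one line, values as JSON. servo_tool: Moves the arm, as the interface text tells. Shift numbers are shares of 0.15 m and turn numbers shares of 180 degrees, none past 1 either way. Its arguments: {"type":"object","properties":{"series":{"type":"array","items":{"type":"object","properties":{"jaw":{"type":"number"},"x":{"type":"number"},"y":{"type":"number"},"z":{"type":"number"},"rx":{"type":"number"},"ry":{"type":"number"},"rz":{"type":"number"}}}},"newtons":{"type":"number"}},"required":["series"]}

```bash
mkdir -p pics; cat > look.py <<'E'
from plant import robot
import cv2,numpy as np,pickle
E
python3 - <<'E'
from look import *
s=robot.state();print({k:s[k] for k in("t","tool_pos","tool_rot","opening")},getattr(robot,"tip_extent",None))
for n in("scene","side","wrist"):
    p=robot.camera_params(n);im=robot.camera(n);cv2.imwrite(f"pics/{n}0.png",im[:,:,::-1]);pickle.dump((p,im),open(f"{n}0.pkl","wb"))
    W=np.array(p["world_to_cam"]);print(n,p["fx"],p["distortion"],np.round(-W[:3,:3].T@W[:3,3],3),np.round(W[2,:3],2))
a=cv2.imread("pics/scene0.png");b=cv2.imread("pics/side0.png")
E
```

```text
{'t': 0.0, 'tool_pos': array([ 0.20640442, -0.50952374,  0.25213258]), 'tool_rot': array([ 9.81550991e-01,  1.91199165e-01,  2.05996953e-05, -7.28211558e-04]), 'opening': 0.08819638137589594} 0.014
scene 384.2920611175473 [-0.03609309  0.          0.          0.          0.        ] [ 1.383 -0.263  0.736] [-0.76  0.24 -0.61]
side 410.1664515912708 [-0.00447828  0.          0.          0.          0.        ] [0.673 1.    0.743] [-0.08 -0.84 -0.54]
wrist 292.2091249631217 [-0.06339612  0.          0.          0.          0.        ] [ 0.271 -0.483  0.384] [-0.25 -0.1  -0.96]
```

View pics/scene0.png

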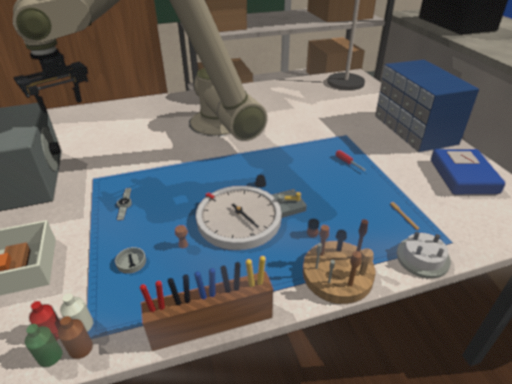

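View pics/side0.png

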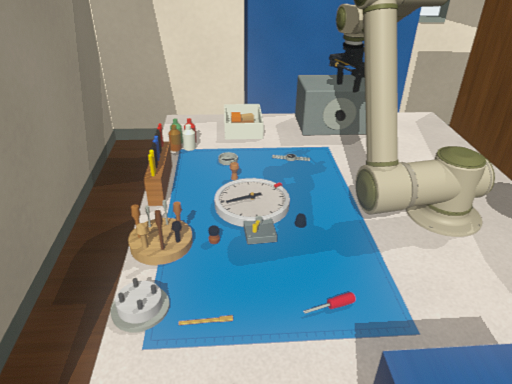

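The scene view shows the clock at about (240,215), its red marker at (210,196) and its lever at (290,197). In the side view they are at (252,201), (278,186) and (258,226).

```bash
cat >> look.py <<'E'
def ray(p,uv):
    K=np.array([[p["fx"],0,p["cx"]],[0,p["fy"],p["cy"]],[0,0,1]]);W=np.array(p["world_to_cam"])
    x=cv2.undistortPoints(np.array(uv,float).reshape(-1,1,2),K,np.array(p["distortion"],float)).reshape(-1,2)
    d=np.c_[x,np.ones(len(x))]@W[:3,:3];return -W[:3,:3].T@W[:3,3],d
def plane(p,uv,z):
    o,d=ray(p,uv);return o+d*((z-o[2])/d[:,2])[:,None]
def tri(p,u,q,v):
    o1,d1=ray(p,u);o2,d2=ray(q,v);d1=d1[0];d2=d2[0]
    s=np.linalg.lstsq(np.c_[d1,-d2],o2-o1,rcond=None)[0];a=o1+s[0]*d1;b=o2+s[1]*d2
    return (a+b)/2,np.linalg.norm(a-b)
def blobs(m,amin=8):
    n,l,st,c=cv2.connectedComponentsWithStats(m.astype(np.uint8));return [(i,st[i].tolist(),c[i].round(1).tolist()) for i in range(1,n) if st[i][4]>=amin],l
def masks(im):
    h=cv2.cvtColor(im,cv2.COLOR_RGB2HSV).astype(int);H,S,V=h[...,0],h[...,1],h[...,2]
    return dict(red=((H<6)|(H>172))&(S>140)&(V>80),yellow=(H>18)&(H<35)&(S>130)&(V>100),pale=(S<60)&(V>110))
E
python3 - <<'E'
from look import *
roi=dict(scene=(180,170,320,260),side=(200,165,320,260))
R={}
for n in roi:
    p,im=pickle.load(open(f"{n}0.pkl","rb"));x0,y0,x1,y1=roi[n]
    for k,m in masks(im).items():
        mm=np.zeros_like(m);mm[y0:y1,x0:x1]=m[y0:y1,x0:x1]
        b,l=blobs(mm,8 if k!="pale" else 300);print(n,k,[(x[1],x[2]) for x in b])
        if k!="pale" and b: R[n,k]=max(b,key=lambda x:x[1][4])[2]
        if k=="pale" and b:
            i=max(b,key=lambda x:x[1][4])[0];c=max(cv2.findContours((l==i).astype(np.uint8),0,1)[0],key=cv2.contourArea)
            e=cv2.fitEllipse(cv2.convexHull(c));print(e);R[n,k]=e[0]
            print(plane(p,[e[0]],.033))
S=pickle.load(open("scene0.pkl","rb"))[0];D=pickle.load(open("side0.pkl","rb"))[0]
for k in("red","yellow","pale"):print(k,tri(S,[R["scene",k]],D,[R["side",k]]))
A=pickle.load(open("scene0.pkl","rb"))[1][170:260,180:320];B=pickle.load(open("side0.pkl","rb"))[1][165:255,190:330]
cv2.imwrite("pics/crop.png",cv2.resize(np.hstack([A,B]),(800,257),interpolation=cv2.INTER_CUBIC)[:,:,::-1])
E
```

```text
scene red [([207, 194, 6, 4, 15], [209.6, 195.3])]
scene yellow [([296, 193, 4, 7, 17], [297.4, 196.1]), ([286, 196, 7, 3, 17], [288.5, 197.2]), ([261, 257, 3, 3, 9], [262.0, 258.0])]
scene pale [([195, 186, 94, 63, 4107], [240.6, 215.6])]
((242.61293029785156, 215.383544921875), (62.553653717041016, 94.29835510253906), 87.11097717285156)
[[ 0.61878616 -0.06947548  0.033     ]]
side red [([274, 183, 7, 4, 16], [277.1, 184.4])]
side yellow [([253, 220, 7, 13, 50], [255.3, 226.1])]
side pale [([214, 176, 76, 68, 3287], [252.9, 206.7])]
((253.30242919921875, 208.710693359375), (66.25538635253906, 79.45508575439453), 115.44314575195312)
[[ 0.59718682 -0.00709351  0.033     ]]
red (array([ 0.50973608, -0.1380067 ,  0.03622937]), np.float64(0.0013683968187031088))
yellow (array([0.5998473 , 0.09792176, 0.04652165]), np.float64(0.0031644077086366296))
pale (array([ 5.90102069e-01, -5.94487026e-02,  4.89536774e-04]), np.float64(0.009788934663490723))
```

View pics/crop.png

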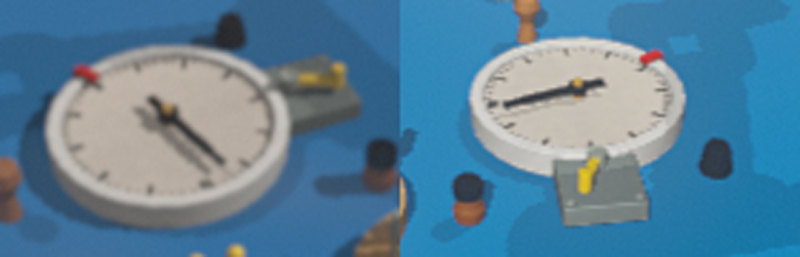

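The crop shows the 12 o'clock double bar and the hand on the +x side. The marker is round towards −x/−y and the lever is on the +y side. I'll move the wrist camera above the clock and shut the fingers on the way.

>>> servo_tool(newtons=10, series=[{"jaw": 1, "x": 0.283, "y": -0.161}, {"jaw": 1, "x": 0.283, "y": -0.161}, {"jaw": 1, "x": 0.283, "y": -0.161}, {"jaw": 1, "x": 0.283, "y": -0.161}, {"jaw": 1, "x": 0.283, "y": -0.161}, {"jaw": 1, "x": 0.283, "y": -0.161}, {"jaw": 1, "x": 0.283, "y": -0.161}, {"jaw": 1, "x": 0.283, "y": -0.161}, {"jaw": 1, "x": 0.283, "y": -0.161}, {"jaw": 1, "x": 0.283, "y": -0.161}, {"jaw": 1, "x": 0.283, "y": -0.161}, {"jaw": 1, "x": 0.283, "y": -0.161}, {"jaw": 1}])

```text
invalid input at $.series[0]: expected keys jaw, x, y, z, rx, ry, rz
```

```bash
python3 - <<'E'
from look import *
s=robot.state();print({k:s[k] for k in("t","qpos","tool_pos","tool_rot","opening","force")})
p=robot.camera_params("wrist");im=robot.camera("wrist");cv2.imwrite("pics/w1.png",im[:,:,::-1]);pickle.dump((p,im),open("w1.pkl","wb"))
for k,m in masks(im).items():
    b,l=blobs(m,20 if k!="pale" else 300);print(k,[(x[1],x[2]) for x in b][:12])
E
```

```text
{'t': 0.15, 'qpos': array([-1.40126032e+00,  3.81056977e-01,  1.29799571e+00,  5.93735540e-06,
        1.46361995e+00, -2.15315248e-01]), 'tool_pos': array([ 0.20644091, -0.5095854 ,  0.25230183]), 'tool_rot': array([ 9.81543163e-01,  1.91239972e-01,  1.53098270e-05, -5.39782815e-04]), 'opening': 0.08832536838789662, 'force': array([-0.079547  , -0.17370995, -0.81105749])}
red []
yellow [([429, 261, 35, 55, 802], [450.8, 287.0])]
pale [([0, 0, 512, 276, 94774], [255.0, 137.6]), ([119, 304, 158, 40, 5413], [199.8, 323.3])]
```

View pics/w1.png

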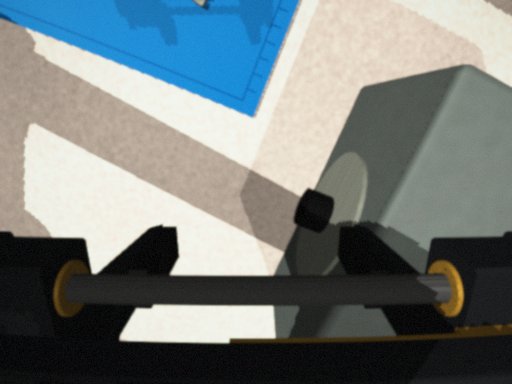

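The command needs every key in each row. This picture shows only the mat's corner, with the gripper in the lower third.

>>> servo_tool(newtons=10, series=[{"jaw": 1, "x": 0.27, "y": -0.18, "z": 0, "rx": 0, "ry": 0, "rz": 0}, {"jaw": 1, "x": 0.27, "y": -0.18, "z": 0, "rx": 0, "ry": 0, "rz": 0}, {"jaw": 1, "x": 0.27, "y": -0.18, "z": 0, "rx": 0, "ry": 0, "rz": 0}, {"jaw": 1, "x": 0.27, "y": -0.18, "z": 0, "rx": 0, "ry": 0, "rz": 0}, {"jaw": 1, "x": 0.27, "y": -0.18, "z": 0, "rx": 0, "ry": 0, "rz": 0}, {"jaw": 1, "x": 0.27, "y": -0.18, "z": 0, "rx": 0, "ry": 0, "rz": 0}, {"jaw": 1, "x": 0.27, "y": -0.18, "z": 0, "rx": 0, "ry": 0, "rz": 0}, {"jaw": 1, "x": 0.27, "y": -0.18, "z": 0, "rx": 0, "ry": 0, "rz": 0}, {"jaw": 1, "x": 0.27, "y": -0.18, "z": 0, "rx": 0, "ry": 0, "rz": 0}, {"jaw": 1, "x": 0.27, "y": -0.18, "z": 0, "rx": 0, "ry": 0, "rz": 0}, {"jaw": 1, "x": 0, "y": 0, "z": 0, "rx": 0, "ry": 0, "rz": 0}])

```text
t: 1.3
tool_pos: [0.4823, -0.1032, 0.2526]
tool_rot: [0.981, 0.194, 0.0, -0.0]
force: [0.2, -0.6, -0.1]
opening: 0.0023
finger_force: 0.0
```

```bash
python3 - <<'E'
from look import *
s=robot.state();print({k:s[k] for k in("t","qpos","tool_pos","tool_rot","opening","force")})
p=robot.camera_params("wrist");im=robot.camera("wrist");cv2.imwrite("pics/w2.png",im[:,:,::-1]);pickle.dump((p,im),open("w2.pkl","wb"))
for k,m in masks(im).items():
    b,l=blobs(m,20 if k!="pale" else 300);print(k,[(x[1],x[2]) for x in b][:12])
E
```

```text
{'t': 1.3, 'qpos': array([-4.51868274e-01,  2.81090643e-01,  1.44939548e+00,  1.06550135e-03,
        1.41122138e+00,  7.27642842e-01]), 'tool_pos': array([ 0.482271  , -0.10319084,  0.25257593]), 'tool_rot': array([ 9.80939273e-01,  1.94313826e-01,  2.71470464e-04, -4.54151116e-04]), 'opening': 0.0022510841023423767, 'force': array([ 0.24733386, -0.56109299, -0.12314406])}
red [([288, 149, 13, 24, 218], [294.0, 160.2])]
yellow [([127, 0, 29, 25, 306], [141.1, 12.0]), ([271, 60, 11, 12, 99], [275.6, 65.6]), ([285, 263, 9, 57, 335], [289.7, 291.3]), ([224, 285, 3, 23, 36], [224.8, 295.9]), ([347, 331, 9, 6, 29], [350.9, 333.2]), ([286, 332, 8, 6, 31], [288.6, 334.0]), ([298, 332, 8, 5, 32], [301.1, 333.8]), ([331, 332, 13, 7, 59], [336.2, 334.3])]
pale [([108, 0, 271, 170, 31822], [260.3, 72.1]), ([479, 87, 33, 57, 1090], [497.3, 114.9]), ([0, 222, 122, 53, 2742], [53.8, 256.2]), ([414, 230, 42, 42, 511], [436.1, 249.3]), ([45, 286, 76, 7, 328], [82.6, 288.9]), ([433, 301, 52, 39, 1229], [461.2, 320.4]), ([33, 302, 97, 35, 2930], [81.9, 318.0]), ([235, 310, 47, 29, 988], [255.5, 327.4])]
```

View pics/w2.png

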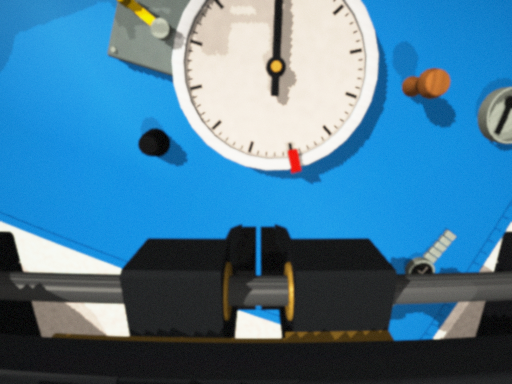

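The wrist view shows the hub at (276,66), the hand pointing up in the image, the marker at (294,160) and the lever at (145,13), partly cut off. I'll move forward for a full second view.

>>> servo_tool(series=[{"jaw": 1, "x": 0.3, "y": 0, "z": 0, "rx": 0, "ry": 0, "rz": 0}, {"jaw": 1, "x": 0.3, "y": 0, "z": 0, "rx": 0, "ry": 0, "rz": 0}, {"jaw": 1, "x": 0, "y": 0, "z": 0, "rx": 0, "ry": 0, "rz": 0}])

```text
t: 1.65
tool_pos: [0.5664, -0.0735, 0.2516]
tool_rot: [0.981, 0.192, -0.0, -0.0]
force: [-0.3, -0.3, -0.6]
opening: 0.0004
finger_force: 0.0
```

```bash
python3 - <<'E'
from look import *
s=robot.state();print({k:s[k] for k in("t","tool_pos","tool_rot","opening","force")})
p=robot.camera_params("wrist");im=robot.camera("wrist");cv2.imwrite("pics/w3.png",im[:,:,::-1]);pickle.dump((p,im),open("w3.pkl","wb"))
for n in("w2","w3"):
    p,im=pickle.load(open(n+".pkl","rb"))
    for k,m in masks(im).items():
        m[225:]=0
        b,l=blobs(m,20 if k!="pale" else 300);print(n,k,[(x[1],x[2]) for x in b][:12])
    g=im.max(2)<45; g[225:]=0
    b,l=blobs(g,60);print("dark",[(x[1],x[2]) for x in b])
E
```

```text
{'t': 1.65, 'tool_pos': array([ 0.56640779, -0.07348718,  0.25162736]), 'tool_rot': array([ 9.81454938e-01,  1.91692836e-01, -1.03594587e-05, -2.45878558e-04]), 'opening': 0.0003768291363589093, 'force': array([-0.27439043, -0.28414775, -0.57508602])}
w2 red [([288, 149, 13, 24, 218], [294.0, 160.2])]
w2 yellow [([127, 0, 29, 25, 306], [141.1, 12.0]), ([271, 60, 11, 12, 99], [275.6, 65.6])]
w2 pale [([108, 0, 271, 170, 31822], [260.3, 72.1]), ([479, 87, 33, 57, 1090], [497.3, 114.9])]
dark [([268, 0, 17, 95, 490], [276.6, 45.7]), ([496, 97, 16, 36, 158], [504.8, 113.0]), ([140, 130, 29, 26, 577], [154.4, 142.6])]
w3 red [([283, 219, 10, 6, 48], [287.1, 222.0])]
w3 yellow [([117, 79, 40, 32, 455], [136.3, 93.4]), ([266, 143, 10, 11, 83], [270.4, 147.9])]
w3 pale [([112, 41, 256, 184, 31923], [256.2, 133.2]), ([465, 155, 47, 53, 1711], [490.2, 181.0])]
dark [([264, 85, 15, 87, 369], [271.3, 127.3]), ([482, 163, 18, 33, 145], [491.2, 175.9]), ([144, 197, 27, 26, 529], [156.8, 209.5])]
```

View pics/w3.png

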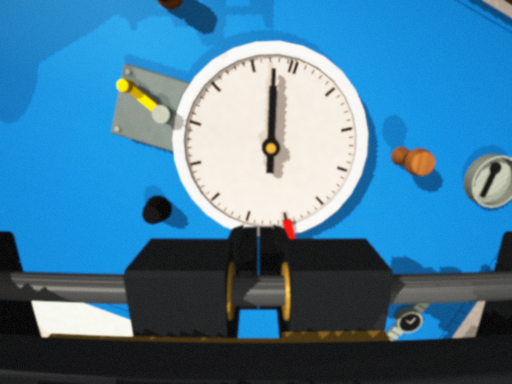

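The second wrist view shows the hub at (270,148), hand tip at (273,70), double bar at (292,66), marker at (287,228), lever post top at (123,85) and pivot at (161,115).

```bash
python3 - <<'E'
from look import *
p2,i2=pickle.load(open("w2.pkl","rb"));p3,i3=pickle.load(open("w3.pkl","rb"))
S,_=pickle.load(open("scene0.pkl","rb"));D,_=pickle.load(open("side0.pkl","rb"))
print("hub tri",tri(p2,[[275.6,65.6]],p3,[[270.4,147.9]]))
h=plane(p3,[[270.4,147.9]],.049)[0];print("hub w3",h,"w2",plane(p2,[[275.6,65.6]],.049)[0])
for n,(p,im) in dict(w2=(p2,i2),w3=(p3,i3)).items():
    m=masks(im)["red"];m[225:]=0
    ys,xs=np.where(m);r=plane(p,[[xs.mean(),ys.mean()]],.041)[0];print(n,"red",r,np.linalg.norm((r-h)[:2]))
tip=plane(p3,[[273.3,69]],.040)[0];tail=plane(p3,[[269.8,171.5]],.040)[0]
bar=plane(p3,[[292.5,66.5]],.027)[0]
post=plane(p3,[[122.5,85]],.058)[0];piv=plane(p3,[[161,115]],.045)[0]
red=plane(p2,[[294,160.2]],.041)[0]
print("post tri",tri(S,[[297.4,193]],D,[[255.3,221]]),"red tri w2/scene",tri(p2,[[294,160.2]],S,[[209.6,195.3]]))
def ang(v,u=np.array([1,0])):return np.degrees(np.arctan2(v[1],v[0]))
for n,v in dict(tip=tip,tail=tail,bar=bar,post=post,piv=piv,red=red).items():print(n,v.round(4),"r",np.linalg.norm((v-h)[:2]).round(4),"worldang",ang(v-h).round(1))
print("lever len",np.linalg.norm((post-piv)[:2]),ang(post-piv))
# dial/case outline: ellipse of pale in w2/w3 -> world circle at rim height
for n,p,im,lo in(("w3",p3,i3,205),):
    m=masks(im)["pale"].copy();m[lo:]=0;b,l=blobs(m,300);i=max(b,key=lambda x:x[1][4])[0]
    m=cv2.morphologyEx((l==i).astype(np.uint8),cv2.MORPH_OPEN,np.ones((5,5)))
    c=max(cv2.findContours(m,0,1)[0],key=cv2.contourArea)[:,0];c=c[(c[:,1]<lo-3)]
    w=plane(p,c,.031);d=np.linalg.norm((w-h)[:,:2],axis=1);w=w[(d>.108)&(d<.128)]
    A=np.c_[2*w[:,:2],np.ones(len(w))];q=np.linalg.lstsq(A,(w[:,:2]**2).sum(1),rcond=None)[0];print("circle",q[:2],np.sqrt(q[2]+q[:2]@q[:2]),len(w))
E
```

```text
hub tri (array([ 0.59763846, -0.07519638,  0.04789686]), np.float64(4.8019763563532994e-05))
hub w3 [ 0.59775635 -0.07512558  0.049     ] w2 [ 0.59746382 -0.0751771   0.049     ]
w2 red [ 0.51016267 -0.13693918  0.041     ] 0.10720809657995045
w3 red [ 0.51943615 -0.13111308  0.041     ] 0.09627385568825421
post tri (array([0.60098057, 0.09554164, 0.06094186]), np.float64(0.006372989929640081)) red tri w2/scene (array([ 0.50960712, -0.13795716,  0.03680052]), np.float64(0.0006778850979501984))
tip [ 0.6786 -0.0452  0.04  ] r 0.0862 worldang 20.3
tail [ 0.5705 -0.0861  0.04  ] r 0.0294 worldang -158.0
bar [ 0.6913 -0.0644  0.027 ] r 0.0941 worldang 6.5
post [0.602  0.0988 0.058 ] r 0.1739 worldang 88.6
piv [0.5855 0.0538 0.045 ] r 0.1296 worldang 95.4
red [ 0.5102 -0.1369  0.041 ] r 0.1072 worldang -144.8
lever len 0.047848162478350095 69.8014833283238
circle [ 0.59712666 -0.07507766] 0.11787081315237212 352
```

>>> servo_tool(series=[{"jaw": 1, "x": 0.298, "y": -0.082, "z": 0, "rx": 0, "ry": 0, "rz": 0}, {"jaw": 1, "x": 0.298, "y": -0.082, "z": 0, "rx": 0, "ry": 0, "rz": 0}, {"jaw": 1, "x": 0, "y": 0, "z": 0, "rx": 0, "ry": 0, "rz": -0.047}, {"jaw": 1, "x": 0, "y": 0, "z": 0, "rx": 0, "ry": 0, "rz": -0.047}, {"jaw": 1, "x": 0, "y": 0, "z": 0, "rx": 0, "ry": 0, "rz": -0.047}, {"jaw": 1, "x": 0, "y": 0, "z": 0, "rx": 0, "ry": 0, "rz": -0.047}, {"jaw": 1, "x": 0, "y": 0, "z": 0, "rx": 0, "ry": 0, "rz": -0.047}, {"jaw": 1, "x": 0, "y": 0, "z": 0, "rx": 0, "ry": 0, "rz": -0.047}, {"jaw": 1, "x": 0, "y": 0, "z": 0, "rx": 0, "ry": 0, "rz": -0.047}, {"jaw": 1, "x": 0, "y": 0, "z": 0, "rx": 0, "ry": 0, "rz": -0.047}, {"jaw": 1, "x": 0, "y": 0, "z": 0, "rx": 0, "ry": 0, "rz": -0.047}, {"jaw": 1, "x": 0, "y": 0, "z": 0, "rx": 0, "ry": 0, "rz": -0.047}, {"jaw": 1, "x": 0, "y": 0, "z": 0, "rx": 0, "ry": 0, "rz": -0.047}, {"jaw": 1, "x": 0, "y": 0, "z": 0, "rx": 0, "ry": 0, "rz": -0.047}, {"jaw": 1, "x": 0, "y": 0, "z": 0, "rx": 0, "ry": 0, "rz": -0.047}, {"jaw": 1, "x": 0, "y": 0, "z": 0, "rx": 0, "ry": 0, "rz": -0.047}, {"jaw": 1, "x": 0, "y": 0, "z": 0, "rx": 0, "ry": 0, "rz": -0.047}, {"jaw": 1, "x": 0, "y": 0, "z": 0, "rx": 0, "ry": 0, "rz": -0.047}, {"jaw": 1, "x": 0, "y": 0, "z": 0, "rx": 0, "ry": 0, "rz": -0.047}, {"jaw": 1, "x": 0, "y": 0, "z": 0, "rx": 0, "ry": 0, "rz": -0.047}])

```text
t: 3.7
tool_pos: [0.6364, -0.0193, 0.253]
tool_rot: [0.047, 0.999, -0.0, -0.0]
force: [-0.7, -0.4, 0.4]
opening: 0.0003
finger_force: 0.0
```

>>> servo_tool(series=[{"jaw": 1, "x": 0, "y": 0, "z": 0, "rx": 0, "ry": 0, "rz": -0.047}, {"jaw": 1, "x": 0, "y": 0, "z": 0, "rx": 0, "ry": 0, "rz": -0.047}, {"jaw": 1, "x": 0, "y": 0, "z": 0, "rx": 0, "ry": 0, "rz": -0.047}, {"jaw": 1, "x": 0, "y": 0, "z": 0.25, "rx": 0, "ry": 0, "rz": 0}, {"jaw": 1, "x": 0, "y": 0, "z": 0.25, "rx": 0, "ry": 0, "rz": 0}, {"jaw": 1, "x": 0, "y": 0, "z": 0.25, "rx": 0, "ry": 0, "rz": 0}, {"jaw": 1, "x": 0, "y": 0, "z": 0, "rx": 0, "ry": 0, "rz": 0}])

```text
t: 4.4
tool_pos: [0.6345, -0.0187, 0.136]
tool_rot: [-0.17, 0.985, 0.002, -0.005]
force: [0.6, 0.0, -0.9]
opening: 0.0007
finger_force: 0.0
```

```bash
cat >> look.py <<'E'
C=np.array([.5974,-.0752])
from scipy.spatial.transform import Rotation as Ro
def rel(phi):
    "tool position relative to hand at world angle phi deg: radial R, ccw offset t, yaw of tool"
    s=robot.state();f=np.radians(phi);u=np.array([np.cos(f),np.sin(f)]);v=s["tool_pos"][:2]-C
    X=Ro.from_quat(s["tool_rot"]).as_matrix()
    print("t",s["t"],"pos",s["tool_pos"].round(4),"q6",s["qpos"][5].round(3),"R",v@u,"off",v@[-u[1],u[0]],"yaw",np.degrees(np.arctan2(X[1,0],X[0,0])),"tilt",X[:2,2].round(4),"pol",np.hypot(*v),np.degrees(np.arctan2(v[1],v[0])),"F",s["force"].round(2))
E
python3 -c "
from look import *
rel(20.3)"
```

```text
t 4.4 pos [ 0.6345 -0.0187  0.136 ] q6 -2.128 R 0.05442476491011935 off 0.04015180977650068 yaw -160.40517511512965 tilt [-0.0096  0.0018] pol 0.06763300129263859 56.71800992142884 F [ 0.56  0.01 -0.9 ]
```

>>> servo_tool(series=[{"jaw": 1, "x": -0.035, "y": 0, "z": 0.2, "rx": 0, "ry": 0, "rz": 0}, {"jaw": 1, "x": 0, "y": 0, "z": 0.2, "rx": 0, "ry": 0, "rz": 0}, {"jaw": 1, "x": 0, "y": 0, "z": 0.15, "rx": 0, "ry": 0, "rz": 0}, {"jaw": 1, "x": 0, "y": 0, "z": 0.05, "rx": 0, "ry": 0, "rz": 0}, {"jaw": 1, "x": 0, "y": 0, "z": 0, "rx": 0, "ry": 0, "rz": 0}])

```text
t: 4.9
tool_pos: [0.6426, -0.0164, 0.0513]
tool_rot: [-0.171, 0.985, -0.0, 0.0]
force: [-0.4, -0.6, 0.7]
opening: 0.0004
finger_force: 0.0
```

```bash
python3 - <<'E'
from look import *
rel(20.3)
im=robot.camera("wrist");cv2.imwrite("pics/w4.png",im[:,:,::-1])
E
```

```text
t 4.9 pos [ 0.6426 -0.0164  0.0513] q6 -2.123 R 0.06279938231229913 off 0.03944732183917334 yaw -160.3413187022251 tilt [ 0.0004 -0.0002] pol 0.07416099796449366 52.43491203448595 F [-0.36 -0.65  0.67]
```

View pics/w4.png

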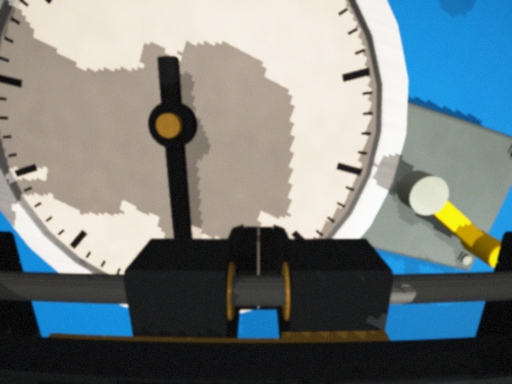

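The hand is at column ~178 beside the fingertips at 230–288. The fingers are on its anticlockwise side with a clear gap. I'll lower a little and start sweeping clockwise about the hub.

>>> servo_tool(series=[{"jaw": 1, "x": 0, "y": 0, "z": 0.035, "rx": 0, "ry": 0, "rz": 0}, {"jaw": 1, "x": 0, "y": 0, "z": 0, "rx": 0, "ry": 0, "rz": 0}, {"jaw": 1, "x": 0, "y": -0.03, "z": 0, "rx": 0, "ry": 0, "rz": 0}, {"jaw": 1, "x": 0, "y": -0.03, "z": 0, "rx": 0, "ry": 0, "rz": 0}, {"jaw": 1, "x": 0, "y": -0.03, "z": 0, "rx": 0, "ry": 0, "rz": 0}, {"jaw": 1, "x": -0.007, "y": -0.022, "z": 0, "rx": 0, "ry": 0, "rz": 0.0167}, {"jaw": 1, "x": -0.007, "y": -0.022, "z": 0, "rx": 0, "ry": 0, "rz": 0.0167}, {"jaw": 1, "x": -0.007, "y": -0.022, "z": 0, "rx": 0, "ry": 0, "rz": 0.0167}, {"jaw": 1, "x": -0.007, "y": -0.022, "z": 0, "rx": 0, "ry": 0, "rz": 0.0167}, {"jaw": 1, "x": -0.007, "y": -0.022, "z": 0, "rx": 0, "ry": 0, "rz": 0.0167}, {"jaw": 1, "x": -0.007, "y": -0.022, "z": 0, "rx": 0, "ry": 0, "rz": 0.0167}, {"jaw": 1, "x": 0, "y": 0, "z": 0, "rx": 0, "ry": 0, "rz": 0}])

```text
t: 6.15
tool_pos: [0.6576, -0.0468, 0.0451]
tool_rot: [-0.014, 1.0, -0.0, 0.0]
force: [0.0, -0.4, 0.1]
opening: 0.0004
finger_force: 0.1
```

```bash
cat >> look.py <<'E'
def hand(name):
    p=robot.camera_params("wrist");im=robot.camera("wrist");cv2.imwrite(f"pics/{name}.png",im[:,:,::-1]);pickle.dump((p,im),open(name+".pkl","wb"))
    # dark thin pixels on annulus 18..42 mm (hand) relative to C on plane .042
    H,W=im.shape[:2];v,u=np.mgrid[0:226,0:W];w=plane(p,np.c_[u.ravel(),v.ravel()],.042)[:,:2]-C
    r=np.hypot(*w.T);d=(im[:226].max(2)<60).ravel();a=np.arctan2(w[:,1],w[:,0])
    h=np.histogram(np.degrees(a[d&(r>.015)&(r<.028)]),72,(-180,180))[0];print("inner",[(-180+5*i,int(n)) for i,n in enumerate(h) if n>5])
    h=np.histogram(np.degrees(a[d&(r>.036)&(r<.05)]),72,(-180,180))[0];print("outer",[(-180+5*i,int(n)) for i,n in enumerate(h) if n>5])
    for lo,hi in((.015,.028),(.036,.045)):
        k=d&(r>lo)&(r<hi);z=np.exp(2j*a[k]).mean();print("axis deg mod180",np.degrees(np.angle(z))/2,abs(z))
E
python3 - <<'E'
from look import *
rel(20.3);hand("w5")
E
```

```text
t 6.15 pos [ 0.6576 -0.0468  0.0451] q6 -1.849 R 0.06632409826668234 off 0.0057235722233214496 yaw -178.38753238997904 tilt [ 0.0005 -0.    ] pol 0.06657060379690208 25.232235671583833 F [ 0.02 -0.41  0.07]
inner [(-180, 131), (-175, 133), (-170, 132), (-165, 118), (-160, 27), (-5, 42), (0, 103), (5, 108), (10, 106), (15, 102), (20, 40), (170, 6), (175, 54)]
outer [(0, 49), (5, 165), (10, 176), (15, 23)]
axis deg mod180 9.471511338536912 0.9699091192808288
axis deg mod180 9.635594615411392 0.9919079265125292
```

The hand is being pushed and is now at 9.6° world angle. The marker is at −144.7°. I'll continue the arc.

>>> servo_tool(series=[{"jaw": 1, "x": -0.014, "y": -0.036, "z": 0, "rx": 0, "ry": 0, "rz": 0.0278}, {"jaw": 1, "x": -0.014, "y": -0.036, "z": 0, "rx": 0, "ry": 0, "rz": 0.0278}, {"jaw": 1, "x": -0.014, "y": -0.036, "z": 0, "rx": 0, "ry": 0, "rz": 0.0278}, {"jaw": 1, "x": -0.014, "y": -0.036, "z": 0, "rx": 0, "ry": 0, "rz": 0.0278}, {"jaw": 1, "x": -0.014, "y": -0.036, "z": 0, "rx": 0, "ry": 0, "rz": 0.0278}, {"jaw": 1, "x": -0.014, "y": -0.036, "z": 0, "rx": 0, "ry": 0, "rz": 0.0278}, {"jaw": 1, "x": -0.014, "y": -0.036, "z": 0, "rx": 0, "ry": 0, "rz": 0.0278}, {"jaw": 1, "x": -0.014, "y": -0.036, "z": 0, "rx": 0, "ry": 0, "rz": 0.0278}])

```text
t: 7.0
tool_pos: [0.6618, -0.0917, 0.0451]
tool_rot: [0.329, 0.944, 0.0, 0.0]
force: [2.2, 0.3, -0.6]
opening: 0.0004
finger_force: 0.5
```

```bash
python3 - <<'E'
from look import *
rel(-30);hand("w6")
E
```

```text
t 7.0 pos [ 0.6618 -0.0917  0.0451] q6 -1.214 R 0.06398640601214627 off 0.017946804150098247 yaw 141.52630793503826 tilt [ 0.0006 -0.0001] pol 0.06645560874413244 -14.332339660298016 F [ 2.19  0.28 -0.63]
inner [(-45, 29), (-40, 94), (-35, 108), (-30, 103), (-25, 103), (-20, 41), (130, 9), (135, 65), (140, 132), (145, 132), (150, 131), (155, 111), (160, 22)]
outer [(-40, 28), (-35, 152), (-30, 159), (-25, 31)]
axis deg mod180 -30.513931729361932 0.9702919192546539
axis deg mod180 -29.972628739227513 0.992321583863263
```

>>> servo_tool(series=[{"jaw": 1, "x": -0.014, "y": -0.036, "z": 0, "rx": 0, "ry": 0, "rz": 0.0278}, {"jaw": 1, "x": -0.014, "y": -0.036, "z": 0, "rx": 0, "ry": 0, "rz": 0.0278}, {"jaw": 1, "x": -0.014, "y": -0.036, "z": 0, "rx": 0, "ry": 0, "rz": 0.0278}, {"jaw": 1, "x": -0.014, "y": -0.036, "z": 0, "rx": 0, "ry": 0, "rz": 0.0278}, {"jaw": 1, "x": -0.014, "y": -0.036, "z": 0, "rx": 0, "ry": 0, "rz": 0.0278}, {"jaw": 1, "x": -0.014, "y": -0.036, "z": 0, "rx": 0, "ry": 0, "rz": 0.0278}, {"jaw": 1, "x": -0.014, "y": -0.036, "z": 0, "rx": 0, "ry": 0, "rz": 0.0278}, {"jaw": 1, "x": -0.014, "y": -0.036, "z": 0, "rx": 0, "ry": 0, "rz": 0.0278}, {"jaw": 1, "x": -0.014, "y": -0.036, "z": 0, "rx": 0, "ry": 0, "rz": 0.0278}, {"jaw": 1, "x": -0.014, "y": -0.036, "z": 0, "rx": 0, "ry": 0, "rz": 0.0278}, {"jaw": 1, "x": -0.014, "y": -0.036, "z": 0, "rx": 0, "ry": 0, "rz": 0.0278}, {"jaw": 1, "x": -0.014, "y": -0.036, "z": 0, "rx": 0, "ry": 0, "rz": 0.0278}, {"jaw": 1, "x": -0.014, "y": -0.036, "z": 0, "rx": 0, "ry": 0, "rz": 0.0278}, {"jaw": 1, "x": -0.014, "y": -0.036, "z": 0, "rx": 0, "ry": 0, "rz": 0.0278}, {"jaw": 1, "x": -0.014, "y": -0.036, "z": 0, "rx": 0, "ry": 0, "rz": 0.0278}, {"jaw": 1, "x": -0.014, "y": -0.036, "z": 0, "rx": 0, "ry": 0, "rz": 0.0278}, {"jaw": 1, "x": -0.014, "y": -0.036, "z": 0, "rx": 0, "ry": 0, "rz": 0.0278}, {"jaw": 1, "x": -0.014, "y": -0.036, "z": 0, "rx": 0, "ry": 0, "rz": 0.0278}, {"jaw": 1, "x": -0.014, "y": -0.036, "z": 0, "rx": 0, "ry": 0, "rz": 0.0278}])

```text
t: 8.95
tool_pos: [0.5749, -0.1373, 0.0451]
tool_rot: [0.919, 0.395, 0.0, 0.0]
force: [0.7, -0.7, -1.0]
opening: 0.0001
finger_force: 0.4
```

```bash
python3 - <<'E'
from look import *
rel(-126);hand("w7")
E
```

```text
t 8.95 pos [ 0.5749 -0.1373  0.0451] q6 0.324 R 0.06341652851805019 off 0.018301189748737495 yaw 46.533375693935334 tilt [ 0.0003 -0.0004] pol 0.06600446678445307 -109.90254429235972 F [ 0.73 -0.65 -0.97]
inner [(-140, 20), (-135, 97), (-130, 107), (-125, 103), (-120, 105), (-115, 50), (-110, 9), (30, 13), (35, 50), (40, 132), (45, 128), (50, 130), (55, 124), (60, 25)]
outer [(-135, 42), (-130, 136), (-125, 139), (-120, 11)]
axis deg mod180 52.255535769174735 0.9622651706505393
axis deg mod180 54.39940765951367 0.9926004713303784
```

>>> servo_tool(series=[{"jaw": 1, "x": -0.014, "y": -0.036, "z": 0, "rx": 0, "ry": 0, "rz": 0.0278}, {"jaw": 1, "x": -0.014, "y": -0.036, "z": 0, "rx": 0, "ry": 0, "rz": 0.0278}, {"jaw": 1, "x": -0.014, "y": -0.036, "z": 0, "rx": 0, "ry": 0, "rz": 0.0278}, {"jaw": 1, "x": -0.006, "y": -0.015, "z": 0, "rx": 0, "ry": 0, "rz": 0.011}, {"jaw": 1, "x": 0, "y": 0, "z": 0, "rx": 0, "ry": 0, "rz": 0}, {"jaw": 1, "x": 0, "y": 0, "z": 0, "rx": 0, "ry": 0, "rz": 0}])

```text
t: 9.6
tool_pos: [0.5578, -0.1278, 0.045]
tool_rot: [0.966, 0.257, -0.0, -0.0]
force: [0.4, -0.1, 1.0]
opening: 0.0004
finger_force: 0.0
```

```bash
python3 - <<'E'
from look import *
rel(-144.7);hand("w8")
for n in("scene","side"):
    p=robot.camera_params(n);im=robot.camera(n);cv2.imwrite(f"pics/{n}8.png",im[:,:,::-1]);pickle.dump((p,im),open(n+"8.pkl","wb"))
A=pickle.load(open("scene8.pkl","rb"))[1][170:260,180:320];B=pickle.load(open("side8.pkl","rb"))[1][165:255,190:330]
a=cv2.resize(np.hstack([A,B]),(800,257),interpolation=cv2.INTER_CUBIC)
w=cv2.resize(pickle.load(open("w8.pkl","rb"))[1],(456,342));a=np.vstack([a,np.pad(w,((0,0),(0,344),(0,0)))]);cv2.imwrite("pics/m8.png",a[:,:,::-1])
E
```

```text
t 9.6 pos [ 0.5578 -0.1278  0.045 ] q6 0.619 R 0.06273545242386043 off 0.020063513206759514 yaw 29.757356848870533 tilt [-0. -0.] pol 0.06586563256376021 -126.96513086705328 F [ 0.37 -0.06  0.98]
inner [(-155, 70), (-150, 107), (-145, 105), (-140, 106), (-135, 73), (-130, 22), (15, 33), (20, 99), (25, 131), (30, 133), (35, 132), (40, 72)]
outer [(-150, 117), (-145, 139), (-140, 67)]
axis deg mod180 34.31882989120781 0.9634513608577668
axis deg mod180 36.45918854669314 0.9926849536700952
```

View pics/m8.png

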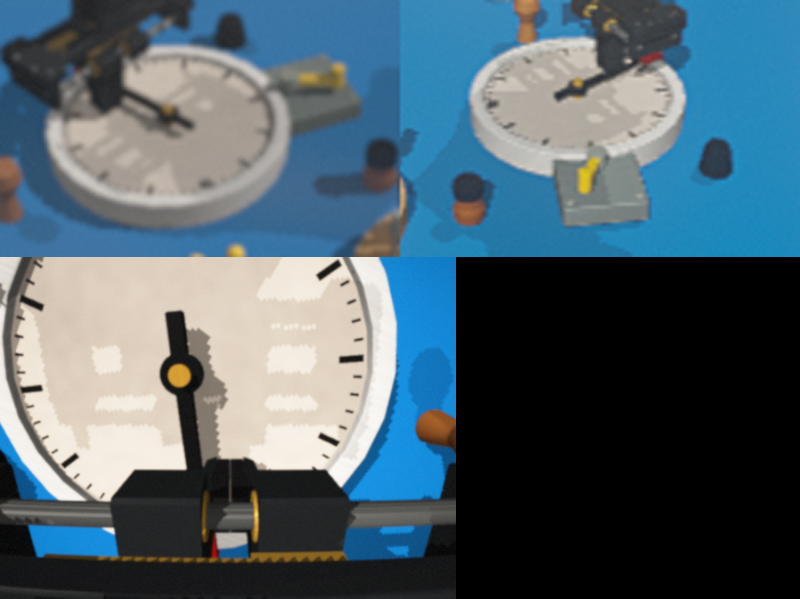

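The hand is about 1° short of the marker. I'll nudge it 1.2°, back off anticlockwise, lift, and measure it clear of the fingers.

>>> servo_tool(series=[{"jaw": 1, "x": -0.0035, "y": -0.009, "z": 0, "rx": 0, "ry": 0, "rz": 0.0067}, {"jaw": 1, "x": 0, "y": 0, "z": 0, "rx": 0, "ry": 0, "rz": 0}, {"jaw": 1, "x": 0, "y": 0.04, "z": 0, "rx": 0, "ry": 0, "rz": 0}, {"jaw": 1, "x": 0, "y": 0.06, "z": 0, "rx": 0, "ry": 0, "rz": 0}, {"jaw": 1, "x": 0, "y": 0, "z": -0.15, "rx": 0, "ry": 0, "rz": 0}, {"jaw": 1, "x": 0, "y": 0, "z": -0.3, "rx": 0, "ry": 0, "rz": 0}, {"jaw": 1, "x": 0, "y": 0, "z": -0.3, "rx": 0, "ry": 0, "rz": 0}, {"jaw": 1, "x": -0.25, "y": -0.1, "z": -0.2, "rx": 0, "ry": 0, "rz": 0}, {"jaw": 1, "x": -0.25, "y": -0.1, "z": -0.2, "rx": 0, "ry": 0, "rz": 0}, {"jaw": 1, "x": 0, "y": 0, "z": -0.2, "rx": 0, "ry": 0, "rz": 0}, {"jaw": 1, "x": 0, "y": 0, "z": 0, "rx": 0, "ry": 0, "rz": 0}])

```text
t: 10.85
tool_pos: [0.4845, -0.1506, 0.2512]
tool_rot: [0.97, 0.244, 0.003, 0.003]
force: [-0.4, 0.2, -0.7]
opening: 0.0006
finger_force: 0.0
```

```bash
python3 - <<'E'
from look import *
rel(-144.7);hand("w9")
p,im=pickle.load(open("w9.pkl","rb"));m=masks(im)["red"]
b,l=blobs(m,60);print(b)
for x in b:
    r=plane(p,[x[2]],.041)[0][:2]-C;print("red",np.hypot(*r),np.degrees(np.arctan2(r[1],r[0])))
E
```

```text
t 10.85 pos [ 0.4845 -0.1506  0.2512] q6 0.542 R 0.13567630064969366 off -0.0037081905026364256 yaw 28.30439778679401 tilt [ 0.0068 -0.004 ] pol 0.13572696576137666 -146.26557029643234 F [-0.36  0.24 -0.73]
inner [(-155, 15), (-150, 18), (-145, 20), (-140, 15), (25, 23), (30, 21), (35, 21), (40, 6)]
outer [(-150, 40), (-145, 32)]
axis deg mod180 34.00253316348034 0.9828185897658682
axis deg mod180 34.70579371605351 0.9959110609185039
[(1, [252, 135, 12, 25, 223], [257.8, 147.3])]
red 0.10686144017235111 -144.5071154820347
```

View pics/w9.png

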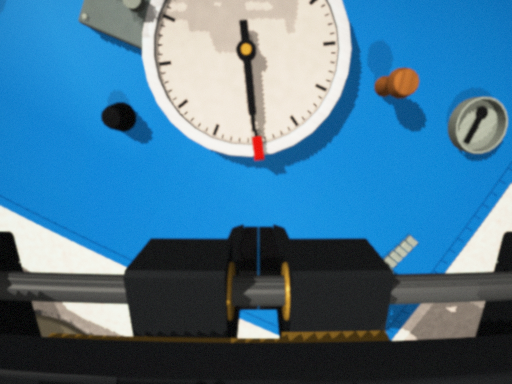

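The hand points at the marker: hand at −145.3°, marker at −144.5°, about 1 mm at the tip. Next is the lever.

>>> servo_tool(series=[{"jaw": 1, "x": 0.231, "y": -0.133, "z": 0, "rx": 0, "ry": 0, "rz": 0}, {"jaw": 1, "x": 0.231, "y": -0.133, "z": 0, "rx": 0, "ry": 0, "rz": 0}, {"jaw": 1, "x": 0.231, "y": -0.133, "z": 0, "rx": 0, "ry": 0, "rz": 0}, {"jaw": 1, "x": 0.231, "y": -0.133, "z": 0, "rx": 0, "ry": 0, "rz": 0}, {"jaw": 1, "x": 0.231, "y": -0.133, "z": 0, "rx": 0, "ry": 0, "rz": 0}, {"jaw": 1, "x": 0.231, "y": -0.133, "z": 0, "rx": 0, "ry": 0, "rz": 0}, {"jaw": 1, "x": 0.231, "y": -0.133, "z": 0, "rx": 0, "ry": 0, "rz": 0}, {"jaw": 1, "x": 0, "y": 0, "z": 0, "rx": 0, "ry": 0, "rz": 0.042}, {"jaw": 1, "x": 0, "y": 0, "z": 0, "rx": 0, "ry": 0, "rz": 0.042}, {"jaw": 1, "x": 0, "y": 0, "z": 0, "rx": 0, "ry": 0, "rz": 0.042}, {"jaw": 1, "x": 0, "y": 0, "z": 0, "rx": 0, "ry": 0, "rz": 0.042}, {"jaw": 1, "x": 0, "y": 0, "z": 0, "rx": 0, "ry": 0, "rz": 0.042}, {"jaw": 1, "x": 0, "y": 0, "z": 0.25, "rx": 0, "ry": 0, "rz": 0}, {"jaw": 1, "x": 0, "y": 0, "z": 0.25, "rx": 0, "ry": 0, "rz": 0}, {"jaw": 1, "x": 0, "y": 0, "z": 0.25, "rx": 0, "ry": 0, "rz": 0}, {"jaw": 1, "x": 0, "y": 0, "z": 0, "rx": 0, "ry": 0, "rz": 0}])

```text
t: 12.5
tool_pos: [0.6287, 0.0888, 0.1282]
tool_rot: [0.997, -0.082, -0.006, 0.0]
force: [0.1, -0.3, 0.3]
opening: 0.0006
finger_force: 0.0
```

```bash
python3 - <<'E'
from look import *
rel(-144.7)
s=robot.state()["tool_pos"]
p,im=pickle.load(open("w3.pkl","rb"));print("pot",plane(p,[[170,2]],.048),"loupe",plane(p,[[157,209]],.03))
p=robot.camera_params("wrist");im=robot.camera("wrist");cv2.imwrite("pics/w10.png",im[:,:,::-1])
m=masks(im)["yellow"];m[230:]=0;print(blobs(m,20)[0])
E
```

```text
t 12.5 pos [0.6287 0.0888 0.1282] q6 1.69 R -0.12034558449725334 off -0.11575953996188826 yaw -9.429391393926794 tilt [-0.012   0.0005] pol 0.1669830254851479 79.18724160627109 F [ 0.13 -0.34  0.29]
pot [[0.69935696 0.08020625 0.048     ]] loupe [[0.46887879 0.0283273  0.03      ]]
[(1, [162, 0, 32, 5, 97], [179.4, 1.1]), (3, [463, 201, 13, 13, 119], [468.9, 206.9])]
```

>>> servo_tool(series=[{"jaw": 1, "x": 0.02, "y": 0, "z": 0.2, "rx": 0, "ry": 0, "rz": 0.045}, {"jaw": 1, "x": 0, "y": 0, "z": 0.2, "rx": 0, "ry": 0, "rz": 0}, {"jaw": 1, "x": 0, "y": 0, "z": 0.06, "rx": 0, "ry": 0, "rz": 0}, {"jaw": 1, "x": 0, "y": 0, "z": 0, "rx": 0, "ry": 0, "rz": 0}])

```text
t: 12.95
tool_pos: [0.6344, 0.0883, 0.066]
tool_rot: [0.988, -0.152, -0.0, 0.0]
force: [-0.6, 0.4, -0.4]
opening: 0.0009
finger_force: 0.0
```

```bash
cat >> look.py <<'E'
P=np.array([.5855,.0538])
def lev(th):
    s=robot.state();f=np.radians(th);v=s["tool_pos"][:2]-P;X=Ro.from_quat(s["tool_rot"]).as_matrix()
    print("t",s["t"],s["tool_pos"].round(4),"along",v@[np.cos(f),np.sin(f)],"cw off",v@[np.sin(f),-np.cos(f)],"yaw",np.degrees(np.arctan2(X[1,0],X[0,0])),"pol",np.hypot(*v),np.degrees(np.arctan2(v[1],v[0])),"F",s["force"].round(2))
E
python3 -c "
from look import *
lev(69.8)"
```

```text
t 12.95 [0.6344 0.0883 0.066 ] along 0.0492767150257832 cw off 0.03392279059060837 yaw -17.503791152616703 pol 0.059824329207994596 35.2559237559077 F [-0.63  0.37 -0.39]
```

>>> servo_tool(series=[{"jaw": 1, "x": 0, "y": 0, "z": 0.055, "rx": 0, "ry": 0, "rz": 0}, {"jaw": 1, "x": -0.03, "y": 0, "z": 0, "rx": 0, "ry": 0, "rz": 0}, {"jaw": 1, "x": -0.03, "y": 0, "z": 0, "rx": 0, "ry": 0, "rz": 0}, {"jaw": 1, "x": -0.03, "y": 0, "z": 0, "rx": 0, "ry": 0, "rz": 0}, {"jaw": 1, "x": -0.03, "y": 0, "z": 0, "rx": 0, "ry": 0, "rz": 0}, {"jaw": 1, "x": -0.017, "y": -0.006, "z": 0, "rx": 0, "ry": 0, "rz": -0.0167}, {"jaw": 1, "x": -0.017, "y": -0.006, "z": 0, "rx": 0, "ry": 0, "rz": -0.0167}, {"jaw": 1, "x": -0.017, "y": -0.006, "z": 0, "rx": 0, "ry": 0, "rz": -0.0167}, {"jaw": 1, "x": -0.017, "y": -0.006, "z": 0, "rx": 0, "ry": 0, "rz": -0.0167}, {"jaw": 1, "x": -0.017, "y": -0.006, "z": 0, "rx": 0, "ry": 0, "rz": -0.0167}, {"jaw": 1, "x": -0.017, "y": -0.006, "z": 0, "rx": 0, "ry": 0, "rz": -0.0167}, {"jaw": 1, "x": -0.017, "y": -0.006, "z": 0, "rx": 0, "ry": 0, "rz": -0.0167}, {"jaw": 1, "x": -0.017, "y": -0.006, "z": 0, "rx": 0, "ry": 0, "rz": -0.0167}, {"jaw": 1, "x": -0.017, "y": -0.006, "z": 0, "rx": 0, "ry": 0, "rz": -0.0167}, {"jaw": 1, "x": -0.017, "y": -0.006, "z": 0, "rx": 0, "ry": 0, "rz": -0.0167}])

```text
t: 14.45
tool_pos: [0.5924, 0.1044, 0.0578]
tool_rot: [0.994, 0.11, 0.001, 0.0]
force: [2.1, -1.0, -0.1]
opening: 0.0006
finger_force: 0.6
```

```bash
python3 -c "
from look import *
lev(100)
p=robot.camera_params('side');im=robot.camera('side');m=masks(im)['yellow'];m[:165]=0;m[255:]=0;m[:,:215]=0;m[:,330:]=0;print(blobs(m,6)[0])"
```

```text
t 14.45 [0.5924 0.1044 0.0578] along 0.04861029607678833 cw off 0.015555497356415865 yaw 12.652264791642315 pol 0.05103855780366922 82.25511174451177 F [ 2.09 -0.95 -0.08]
[]
```

>>> servo_tool(series=[{"jaw": 1, "x": -0.017, "y": -0.006, "z": 0, "rx": 0, "ry": 0, "rz": -0.0167}, {"jaw": 1, "x": -0.017, "y": -0.006, "z": 0, "rx": 0, "ry": 0, "rz": -0.0167}, {"jaw": 1, "x": -0.017, "y": -0.006, "z": 0, "rx": 0, "ry": 0, "rz": -0.0167}, {"jaw": 1, "x": -0.017, "y": -0.006, "z": 0, "rx": 0, "ry": 0, "rz": -0.0167}, {"jaw": 1, "x": -0.017, "y": -0.006, "z": 0, "rx": 0, "ry": 0, "rz": -0.0167}, {"jaw": 1, "x": -0.017, "y": -0.006, "z": 0, "rx": 0, "ry": 0, "rz": -0.0167}, {"jaw": 1, "x": -0.017, "y": -0.006, "z": 0, "rx": 0, "ry": 0, "rz": -0.0167}, {"jaw": 1, "x": -0.017, "y": -0.006, "z": 0, "rx": 0, "ry": 0, "rz": -0.0167}, {"jaw": 1, "x": -0.01, "y": -0.003, "z": 0, "rx": 0, "ry": 0, "rz": -0.01}])

```text
t: 15.4
tool_pos: [0.5694, 0.1026, 0.0578]
tool_rot: [0.944, 0.329, 0.001, 0.0]
force: [2.0, -1.0, 0.4]
opening: 0.0002
finger_force: 0.5
```

```bash
python3 -c "
from look import *
lev(127)"
```

```text
t 15.4 [0.5694 0.1026 0.0578] along 0.04861715600772725 cw off 0.016521417210109048 yaw 38.42300938144059 pol 0.05134768821388338 108.230857653897 F [ 2.   -1.03  0.43]
```

Lever angle is about 126° and the stop should be near 130°. I'll creep on until the force rises.

>>> servo_tool(series=[{"jaw": 1, "x": -0.008, "y": -0.002, "z": 0, "rx": 0, "ry": 0, "rz": -0.006}, {"jaw": 1, "x": -0.008, "y": -0.002, "z": 0, "rx": 0, "ry": 0, "rz": -0.006}, {"jaw": 1, "x": -0.006, "y": -0.001, "z": 0, "rx": 0, "ry": 0, "rz": 0}])

```text
t: 15.7
tool_pos: [0.5671, 0.1014, 0.0578]
tool_rot: [0.938, 0.346, 0.001, -0.0]
force: [5.7, 5.7, 0.1]
opening: 0.0008
finger_force: 3.8
```

```bash
python3 -c "
from look import *
lev(130)"
```

```text
t 15.7 [0.5671 0.1014 0.0578] along 0.0483458072981056 cw off 0.016495638907160364 yaw 40.520234232490864 pol 0.05108251350766702 111.16030637714536 F [5.65 5.66 0.1 ]
```

The force rose to 8 N, so the lever is on its stop. I'll hold briefly, back off, lift and look.

>>> servo_tool(series=[{"jaw": 1, "x": -0.003, "y": 0, "z": 0, "rx": 0, "ry": 0, "rz": 0}, {"jaw": 1, "x": 0, "y": 0, "z": 0, "rx": 0, "ry": 0, "rz": 0}, {"jaw": 1, "x": 0, "y": 0, "z": 0, "rx": 0, "ry": 0, "rz": 0}, {"jaw": 1, "x": 0.04, "y": 0, "z": 0, "rx": 0, "ry": 0, "rz": 0}, {"jaw": 1, "x": 0.06, "y": 0, "z": 0, "rx": 0, "ry": 0, "rz": 0}, {"jaw": 1, "x": 0, "y": 0, "z": -0.2, "rx": 0, "ry": 0, "rz": 0}, {"jaw": 1, "x": 0, "y": 0, "z": -0.3, "rx": 0, "ry": 0, "rz": 0}, {"jaw": 1, "x": 0, "y": 0, "z": -0.3, "rx": 0, "ry": 0, "rz": 0}, {"jaw": 1, "x": 0, "y": 0, "z": -0.3, "rx": 0, "ry": 0, "rz": 0}, {"jaw": 1, "x": -0.3, "y": 0, "z": -0.1, "rx": 0, "ry": 0, "rz": 0}, {"jaw": 1, "x": -0.3, "y": 0.1, "z": 0, "rx": 0, "ry": 0, "rz": 0}, {"jaw": 1, "x": -0.3, "y": 0.2, "z": 0, "rx": 0, "ry": 0, "rz": 0}, {"jaw": 1, "x": -0.2, "y": 0.2, "z": 0, "rx": 0, "ry": 0, "rz": 0}, {"jaw": 1, "x": 0, "y": 0, "z": 0, "rx": 0, "ry": 0, "rz": 0}])

```text
t: 17.1
tool_pos: [0.5016, -0.0537, 0.2375]
tool_rot: [0.939, 0.344, -0.0, 0.0]
force: [-0.2, -0.5, -0.6]
opening: 0.0004
finger_force: 0.0
```

```bash
python3 - <<'E'
from look import *
lev(130);hand("w11")
p,im=pickle.load(open("w11.pkl","rb"));m=masks(im);m["red"][228:]=0;m["yellow"][228:]=0
for x in blobs(m["red"],60)[0]:
    r=plane(p,[x[2]],.041)[0][:2]-C;print("red",x,np.hypot(*r),np.degrees(np.arctan2(r[1],r[0])))
for x in blobs(m["yellow"],20)[0]:
    r=plane(p,[x[2]],.05)[0][:2]-P;print("yel",x,np.hypot(*r),np.degrees(np.arctan2(r[1],r[0])))
E
```

```text
t 17.1 [ 0.5016 -0.0537  0.2375] along -0.028369869511918493 cw off -0.13335901240149492 yaw 40.23242786767266 pol 0.13634322749893135 -127.99032540248079 F [-0.23 -0.54 -0.56]
inner [(-160, 7), (-155, 19), (-150, 20), (-145, 19), (-140, 13), (25, 16), (30, 21), (35, 22), (40, 14)]
outer [(-155, 10), (-150, 41), (-145, 26)]
axis deg mod180 34.00899778728169 0.9779618935655328
axis deg mod180 33.42503616897152 0.9944237715579094
red (1, [309, 200, 14, 23, 226], [315.9, 211.4]) 0.10592436689391203 -144.98562500846302
yel (1, [176, 36, 47, 18, 553], [198.1, 45.5]) 0.0331680029823427 128.61407184310676
yel (2, [326, 116, 12, 11, 97], [331.2, 121.0]) 0.12925040590933443 -84.7915847757743
```

View pics/w11.png

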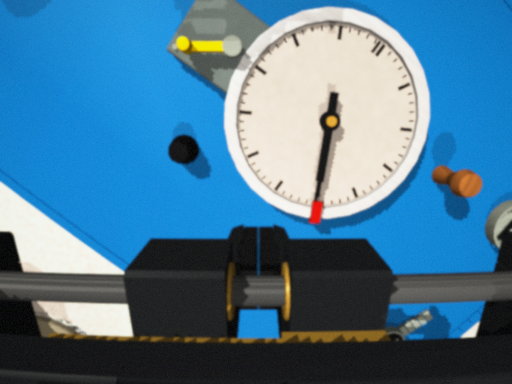

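The hand points at the marker, within about 2 mm at the tip. The lever is over at ~129°, on its stop, and the arm is clear.

```bash
python3 -c "
from plant import robot
print(robot.job_done())"
```

```text
the job is handed in; nothing more can be done
None
```

The job is handed in, though it returned no verdict: the minute hand points at the red marker (about 2 mm off at the tip by camera, 6 mm allowed), the start lever is on its stop, and the arm is clear.

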